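# Index the tall shaft to the measuring position and hold the table

## Robot

A 6-joint arm with a two-finger parallel gripper is mounted at the origin on the work surface; the furniture and walls round the work are solid. World frame = base frame: x ahead of the robot, y to its left, z up, the work surface at z = 0. Lengths are in m, angles in degrees, forces in N, time in s.
With the tool pointing down it reaches from about 0.275 to 0.75 m from the base axis. Payload 10.2 kg.
Tool frame: the origin (TCP) lies midway between the tips of the shut fingers; the grasp point (between the pads) lies 19 mm behind it (manip.tcp_to_grasp is the distance from the TCP to the grasp point, in m); z points along the fingers, y is the line along which they close (so a half turn about z gives the same grasp; the last joint's range is limited). The gripper opens to 85 mm and grips with 20 to 120 N. Pads are 22 mm wide; open, the fingers measure 114 mm over their backs; the gripper's body (76 mm by 85 mm) begins 54 mm behind the grasp point. The pads swing forward as they close: fully open they stand 13 mm farther back than shut.
Start: joints at [-86.081, 17.928, 85.812, -0, 76.261, -12.8], TCP at [0.151, -0.503, 0.231] pointing down, gripper open.
Joint ranges: [-168.41, 168.41], [-55.51, 124.54], [10.69, 146.95], [-70.63, 250.63], [1, 178], [-165.06, 165.06]. Speed limits (degrees/s): [136.94, 136.94, 172.46, 180, 180, 180].

## Interface

Orientations are given as a 3x3 rotation matrix whose columns are the frame's x, y, z axes.
In Python, from bench import telemetry, eyes, finish_job, manip gives the robot as it stands.
- The arm moves only by the shell command python3 -m crank 'ROWS' [FORCE]. ROWS is a JSON object of lists of equal length, an entry for each row: "delta_rot": the turn, a rotation vector about the tool's x, y, z each as a share of 2 pi rad, from -1 to 1, a list of three; "linear": the shift along the tool's x, y, z each as a share of 0.2 m, from -1 to 1, a list of three; "jaw": the closure, from 0 (fully open) to 1 (shut). A call has 1 to 12 rows; each row shifts and turns the commanded pose from where the row before left it, along the tool's axes as they then stand; what a row does not reach is not made up. A row lasts 1/10 s, in which the tool goes at most 50 mm and 8.59 degrees, less where a joint would pass 70% of its speed; a pose out of reach is approached as far as the arm can. A call with a number of a shift or a turn outside -1 to 1 is refused whole. A call with a gripper value outside its range is refused whole. The fingers move at their own pace and stop on an object; FORCE is the grip in N (left out, the last holds). Time passes only in rows, so rows that do not move let the fingers close. It gives the time, the measured TCP pose, the force, the opening and the grip force at its end, in the units of the state.
- telemetry.sense(): the state, without advancing time (a new reading comes with each control period).
- eyes.get_image(name): name is "scene" or "top" or "wrist"; returns a dict with "color" (384x512x3 uint8, red, green, blue), "camera_matrix" (3x3 intrinsics, pixels), "extrinsics" (4x4, takes a point from camera to world coordinates). Camera axes: x right, y down, z forward; pixel columns grow to the right and rows downward; lengths in m; the calibration is good to about 2 mm. A picture is of the moment at which its call begins. There is no depth.
- finish_job(): hands the job in; it is judged then, once.
The state is a dict: "time_s": time; "joints": joint angles; "joint_velocities": joint speeds; "tau": joint torques, N m; "tool_pos": TCP position; "tcp_rot": TCP orientation; "ft_force": force on the tool from outside, world axes, zero at the start; "torque": the same for the moment, N m; "finger_gap": opening from 0.0 (shut) to 1.0 (fully open); "gripper_force": force on a finger pad.
Only numpy, scipy, OpenCV 4.12 (cv2) and the standard library are available. Lean on these libraries where they do the work, as an engineer would, in place of code of your own. Each camera call takes 0.05 s, during which the arm holds its last target. There are 200 camera calls.

## Task

The tall stepped shaft on the six-station index table is to be measured next: pull the sprung plunger up by its black knob, swing the table round until the shaft's nest stands at the pointer on the front of the base, and let the plunger drop fully home in the notch there. The pin has a little play in its notches, so keep hold of the knob and finish while pushing it steadily clockwise (seen from above), so that the pin bears against the side of its notch and the table stays still while the shaft is measured: do not let go at the end. Keep all the turned parts standing in their nests and leave the other things on the plate where they are.

Things in the scene. Friction and masses are not known exactly. Their poses are not given: they have to be found in the camera images.
- index_base: Fixed base of a manual index table: round dark grey casting, 240 mm across, with three bolting lugs. Origin on the table's axis at the underside (z = 0), z up; its -x axis points from the axis to the front pointer, an upright steel wedge on the front lug, 127 to 142 mm from the axis, 38 mm high. Place and direction differ each time.
- table_axis (a point): Point on the axis at the top of the round aluminium table (176 mm across, top 50 mm above the surface). It has six nests 60 degrees apart, 56 mm from the axis, each with three 5 mm dowel pins 7 mm high (1 to 3 mm of play round a part) and a dark line on the rim. At the start one nest is exactly at the front, empty; five hold parts.
- index_ring: Fixed steel ring of the base, 99 to 126 mm from the axis, top 34 mm above the surface, with six radial notches, 12 mm wide, centred 30, 90 and 150 degrees either side of the front. Origin that of index_base. When the plunger is in any notch, one nest is exactly at the front.
- index_table (a joint): Turn of the table in rad, 0 at the start (plunger in a notch), positive anticlockwise seen from above; no end stops, friction 0.15 N m. One station is 1.0472 rad. With the pin in a notch it only turns by the play: 0.013 rad (1.5 mm at the pin) either way from an exact multiple of 1.0472.
- plunger (a joint): Lift of the sprung plunger in m: 0 fully home, 0.016 at its upper stop. The pin clears the ring from 0.010 on; released off a notch, its rounded tip rides on the ring at 0.010 and drops in when it comes over a notch. The spring pushes it down with 4.5 N at home, 9 N at the top.
- plunger_knob: Round black knob of the plunger, 26 mm in diameter, 80 to 104 mm above the surface when home. It spins freely on the upright plunger axis, so a gripper need not turn while it swings the table. It stands on an arm of the table 112 mm from the axis; at the start 30 degrees clockwise from the front, seen from above. Below it: 8 mm stem; from 69 mm down a 21 mm housing. Origin: on its axis, z = 0 when home.
- knob_grip (a point): Where to take the knob: on its axis, 92 mm above the surface when the plunger is home, 12 mm below the knob's top.
- plunger_pin: Steel pin of the plunger, 9 mm thick with a rounded tip, on the knob's axis; home, it reaches 10 mm below the top of the ring, into a 12 mm notch (1.5 mm of play either way). Origin: on its axis, z = 0 when home.
- front_spot (a point): Point of the base where the centre of the front nest is when the plunger is home: 56 mm from the axis towards the pointer, 50 mm above the surface.
- shaft: The tall stepped turned steel shaft, 73 mm high, standing on its 33 mm flange in one of the five nests other than the front one. Origin: centre of its underside. It rides round with the table.
- hub_a: Turned steel hub with a bore, 30 to 32 mm across, 22 mm high, standing in another nest. Origin: centre of its underside.
- hub_b: Another such hub.
- hub_c: Another such hub.
- hub_d: Another such hub.
- micrometer: Outside micrometer lying beside the index table, 124 x 47 x 16 mm; a bystander.
- plug_gauge: Plug gauge, 88 mm long, lying in front of the index table; a bystander.
- stylus_case: Flat black stylus case, 62 x 110 x 13 mm, beside the index table; a bystander.
- gauge_block: Steel gauge block, 9 x 35 x 30 mm, standing beside the index table; a bystander.

How it is judged (in metres and radians):
On the way, in this order (a step that is already met when the one before it is completed fails the run):
1. the plunger is pulled up clear of the ring by its knob (value of joint plunger above 0.0105 m and contact force between the fingers and plunger_knob above 0.5 N), for 0.1 s.
2. the tall shaft stands at the front and the plunger is fully home (value of joint plunger below 0.0015 m and horizontal distance between shaft and front_spot below 0.006 m), for 0.2 s.
At the end, for the whole second after the job is handed in: Shaft within 6 mm of front_spot, plunger home within 1.5 mm, table still and at least 0.005 rad clockwise of the exact station with the pin bearing on its notch by over 2 N; fingers press the knob with over 1 N; all five turned parts upright in their nests (all of step 2 and (value of joint index_table between -5.296 and -5.241 rad or value of joint index_table between -4.2488 and -4.1938 rad or value of joint index_table between -3.2016 and -3.1466 rad or value of joint index_table between -2.1544 and -2.0994 rad or value of joint index_table between -1.1072 and -1.0522 rad or value of joint index_table between 0.9872 and 1.0422 rad or value of joint index_table between 2.0344 and 2.0894 rad or value of joint index_table between 3.0816 and 3.1366 rad or value of joint index_table between 4.1288 and 4.1838 rad or value of joint index_table between 5.176 and 5.231 rad) and velocity of joint index_table between -0.02 and 0.02 rad/s and contact force between plunger_pin and index_ring above 2 N and contact force between the fingers and plunger_knob above 1 N and angle between each of shaft, hub_a, hub_b, hub_c, hub_d's own z axis and vertical below 0.06 rad and height (world z) of shaft between 0.046 and 0.054 m and horizontal distance between each of shaft, hub_a, hub_b, hub_c, hub_d and table_axis below 0.062 m and height (world z) of hub_a between 0.046 and 0.054 m and height (world z) of hub_b between 0.046 and 0.054 m and height (world z) of hub_c between 0.046 and 0.054 m and height (world z) of hub_d between 0.046 and 0.054 m); the arm keeps its last pose, push and grip.
It fails at once if the micrometer is shifted by more than 25 mm (distance of micrometer from where it was at the start of the episode above 0.025 m).
It fails at once if the plug_gauge is shifted by more than 25 mm (distance of plug_gauge from where it was at the start of the episode above 0.025 m).
It fails at once if the stylus_case is shifted by more than 25 mm (distance of stylus_case from where it was at the start of the episode above 0.025 m).
It fails at once if the gauge_block is shifted by more than 25 mm (distance of gauge_block from where it was at the start of the episode above 0.025 m).
It fails at once if a turned part is knocked over (angle between any of shaft, hub_a, hub_b, hub_c, hub_d's own z axis and vertical above 0.5 rad).
It also fails if it takes over 54 s, if anything falls off the work surface, if the arm or the gripper's body presses on something with over 40 N, if the wrist force passes 120 N, or if a joint passes its speed limit or range.

## Working session

There is one attempt and no reset: what is moved stays moved. The work goes in short steps, Python scripts to look and compute and a shell command to move; the robot and the scene stay as the last step left them, time stands still between calls to the robot, and variables do not carry over. Pictures are saved under pics/ and viewed, at most 10 in all, crops included, and the job is handed in when it is done.

```bash
ls; mkdir -p pics
python3 - <<'E'
from bench import telemetry, eyes
import cv2, numpy as np
s=telemetry.sense(); print(s)
for n in("top","scene"):
    d=eyes.get_image(n); cv2.imwrite(f"pics/{n}0.png",d["color"][:,:,::-1]); print(n,d["camera_matrix"].tolist(),d["extrinsics"].round(4).tolist())
    np.savez(f"{n}0.npz",**d)
E
```

```text
pics
{'time_s': 0.0, 'joints': array([-8.60809198e+01,  1.79594620e+01,  8.58517454e+01, -7.23879288e-04,
        7.62593033e+01, -1.28015659e+01]), 'joint_velocities': array([ 0.07784895,  0.02515617,  0.09306879,  0.08994184,  0.09195093,
       -0.09286459]), 'tau': array([ 9.01441967e-05, -4.12266862e+01, -2.59742618e+01, -1.95822731e-04,
        4.14964845e-03, -2.84006013e-06]), 'tool_pos': array([ 0.15099938, -0.50256991,  0.23074978]), 'tcp_rot': array([[ 9.57718031e-01,  2.87708469e-01, -9.63552808e-05],
       [ 2.87708367e-01, -9.57717281e-01,  1.22692751e-03],
       [ 2.60716318e-04, -1.20277282e-03, -9.99999243e-01]]), 'ft_force': array([ 0.60368253, -0.20868278, -0.33442779]), 'torque': array([-0.03220001,  0.02326864, -0.00552988]), 'gripper_force': 0.0, 'finger_gap': 1.0002518293328584}
top [[395.27365884863656, 0.0, 253.60752081036708], [0.0, 395.27365884863656, 190.78023545525883], [0.0, 0.0, 1.0]] [[-0.0043, -0.9844, 0.1759, 0.3596], [-0.9999, 0.0017, -0.0152, 0.0496], [0.0146, -0.176, -0.9843, 0.9562], [0.0, 0.0, 0.0, 1.0]]
scene [[385.2790613587458, 0.0, 257.05356568081874], [0.0, 385.2790613587458, 195.16703984927133], [0.0, 0.0, 1.0]] [[-0.8351, -0.3017, 0.4599, 0.1119], [-0.5498, 0.4803, -0.6834, 0.6323], [-0.0147, -0.8236, -0.567, 0.5813], [0.0, 0.0, 0.0, 1.0]]
```

View pics/top0.png

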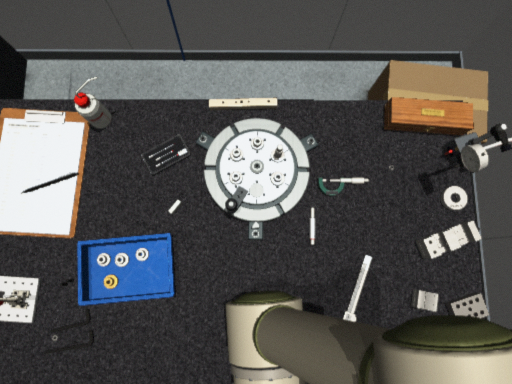

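View pics/scene0.png

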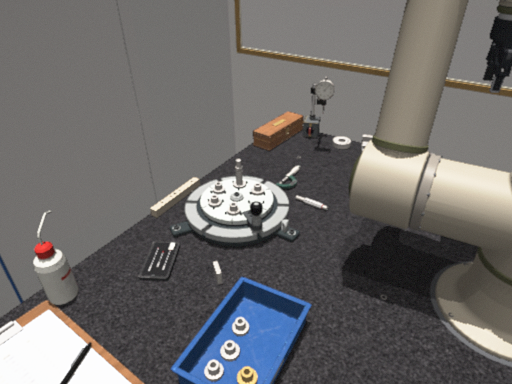

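The top view shows the table at about (257,167), the pointer at (256,229) and the knob at (232,205). The shaft is upper right at about (278,153), 120° anticlockwise of the front, so the table must turn 120° clockwise. Next I'll measure these precisely.

```bash
cat > h.py <<'E'
import numpy as np, cv2
def ray(d,u,v):
    E=d["extrinsics"]; r=E[:3,:3]@np.linalg.solve(d["camera_matrix"],[u,v,1.]); return E[:3,3],r
def onz(d,u,v,z):
    o,r=ray(d,u,v); return o+r*(z-o[2])/r[2]
def tri(rs):
    A=np.zeros((3,3));b=np.zeros(3)
    for o,r in rs:
        r=r/np.linalg.norm(r);P=np.eye(3)-np.outer(r,r);A+=P;b+=P@o
    return np.linalg.solve(A,b)
def proj(d,p):
    E=np.linalg.inv(d["extrinsics"]);q=d["camera_matrix"]@(E[:3,:3]@p+E[:3,3]);return q[:2]/q[2]
E
python3 - <<'E'
import numpy as np,cv2
from h import *
t=dict(np.load("top0.npz"));s=dict(np.load("scene0.npz"))
g=cv2.cvtColor(t["color"],cv2.COLOR_RGB2GRAY)
# ring+table bright region
m=((g>110)*255).astype(np.uint8);m[:,:195]=0;m[:,318:]=0;m[:112]=0;m[224:]=0
cs,_=cv2.findContours(cv2.morphologyEx(m,cv2.MORPH_CLOSE,np.ones((9,9))),cv2.RETR_EXTERNAL,cv2.CHAIN_APPROX_NONE)
c=max(cs,key=cv2.contourArea);c=cv2.convexHull(c)[:,0]
P=np.array([onz(t,u,v,.034)[:2] for u,v in c])
A=np.c_[2*P,np.ones(len(P))];w=None
for _ in range(5):
    k=np.ones(len(P),bool) if w is None else w
    x=np.linalg.lstsq(A[k],(P[k]**2).sum(1),rcond=None)[0];R=np.sqrt(x[2]+x[:2]@x[:2]);e=np.hypot(*(P-x[:2]).T)-R;w=abs(e)<.003
print("axis",x[:2],"R",R,w.sum(),len(P))
for n,d,b in(("t",t,(190,215,215,250)),("s",s,(198,215,246,268))):
    gg=cv2.cvtColor(d["color"],cv2.COLOR_RGB2GRAY);k=np.zeros_like(gg);r0,r1,c0,c1=b
    k[r0:r1,c0:c1]=(gg[r0:r1,c0:c1]<45)*255
    cs,_=cv2.findContours(k,cv2.RETR_EXTERNAL,cv2.CHAIN_APPROX_SIMPLE)
    for q in cs:
        if cv2.contourArea(q)>15: print(n,cv2.minEnclosingCircle(q),cv2.contourArea(q), cv2.boundingRect(q))
a=cv2.resize(t["color"][108:243,190:325],(540,540),interpolation=cv2.INTER_CUBIC);b=cv2.resize(s["color"][150:250,170:300],(702,540),interpolation=cv2.INTER_CUBIC)
cv2.imwrite("pics/z.png",cv2.resize(np.hstack([a,b]),None,fx=.64,fy=.64)[:,:,::-1])
E
```

```text
axis [0.57986567 0.02854532] R 0.1262894691772608 26 34
t ((225.7413787841797, 207.5689697265625), 11.672829627990723) 70.0 (215, 200, 22, 15)
s ((255.95782470703125, 208.6204833984375), 6.139159679412842) 68.0 (251, 204, 11, 11)
```

View pics/z.png

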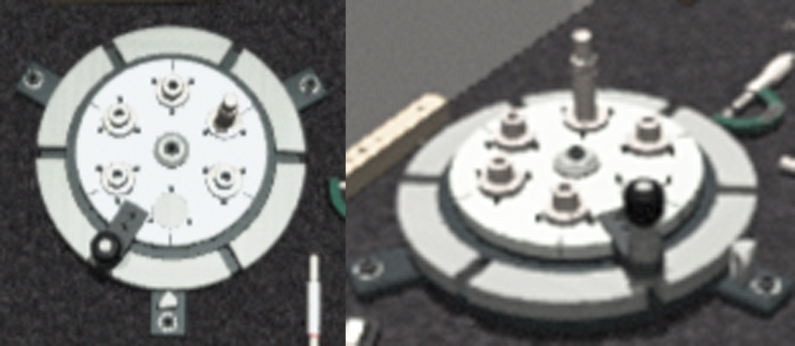

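The zoom confirms it: shaft upper right (crop 228,110), knob at crop (104,246), pointer at crop (167,300), notches at left and right (38,155 / 303,156).

Run:
```python
import numpy as np,cv2
from h import *
t=dict(np.load("top0.npz"));s=dict(np.load("scene0.npz"))
f=lambda x,y:(190+x/2.56-.5,108+y/2.56-.5)
ax=np.array([.5799,.0285])
for n,p,z,o in(("pointer",(167,300),.036,0),("L90",(45,155),.034,-90),("R90",(293,156),.034,90),("UL",(120,55),.034,-150),("UR",(228,55),.034,150),("LR",(232,262),.034,30)):
    q=onz(t,*f(*p),z)[:2]-ax; print(n,np.hypot(*q).round(4),"front angle",(np.degrees(np.arctan2(q[1],q[0]))-o)%360)
g=cv2.cvtColor(t["color"],cv2.COLOR_RGB2GRAY)
print(g[194:214,222:242])
k=tri([ray(t,*f(104,245)),ray(s,256,208.9)]);print("knob",k,np.hypot(*(k[:2]-ax)),np.degrees(np.arctan2(*(k[:2]-ax)[::-1]))%360, proj(t,k),proj(s,k))
sh=tri([ray(t,*f(229,99)),ray(s,170+(582-346)/3.456,150+36/3.456)]);print("shafttop",sh,np.hypot(*(sh[:2]-ax)),np.degrees(np.arctan2(*(sh[:2]-ax)[::-1]))%360)
```

```text
pointer 0.1361 front angle 178.05502053213212
L90 0.1179 front angle 180.00652477475649
R90 0.1142 front angle 179.41576401140588
UL 0.1089 front angle 176.27784597782457
UR 0.112 front angle 180.7542383481398
LR 0.1152 front angle 178.6939919151129
[[225 221 170 113 108 109 105  95  69  95 175 155 118 102  99 103  98  93
  100  98]
 [225 224 214 146 107 109 113 110  95  66 100 108 103 100 101  80  70  95
  108 105]
 [225 224 226 204 144 113 111 109 107  77  81 102 102 103 105  94  56  80
  100 100]
 [225 225 228 227 206 147 108 105 106  85  91 103 103 103 104  98  64  73
  100 106]
 [226 226 228 230 226 199 108  73  66  58  65  78  92 100 102  98  96  91
   99 108]
 [225 226 229 228 220 162  70  47  45  43  46  49  55  80  98 101 107 102
  108 105]
 [227 226 229 224 178  90  43  42  60  56  49  45  38  50  76  97 103 102
  107 105]
 [226 225 228 195 107  51  44  73 122 128  92  59  42  40  55  83  99 107
  104  82]
 [224 226 223 147  63  44  70 160 205 210 192 105  58  48  37  76  90 103
   97  62]
 [226 228 222 113  46  46 101 209 227 228 221 129  69  64  32  61  87 104
   79  75]

[... 370 characters left out ...]
 36  43  44  42  39  24  17  27  59 134 190
  205 226]
 [ 61 116 101  97  86  41  25  18  22  19  22  18  26  21  34  83 175 200
  209 229]
 [ 30  48  54  77  87  56  35  23  17  18  20  23  25  37  72 158 194 202
  222 230]
 [ 35  32  28  45  66  53  33  35  37  32  30  29  32  70 155 191 201 207
  227 230]
 [ 40  40  31  21  35  34  26  29  29  31  28  42  79 159 193 201 215 221
  227 226]
 [ 49  43  29  23  22  23  23  24  27  39  50  93 184 213 219 220 224 228
  228 227]]
knob [0.48450047 0.0872379  0.09176679] 0.11203219432034556 148.37921405383378 [230.56626793 204.04984186] [255.02536654 208.73643144]
shafttop [ 0.60608687 -0.02008097  0.12243125] 0.05518933340026256 298.3262497149583
```

```bash
python3 -m crank '{"linear":[[0.153,-0.1465,0],[0.153,-0.1465,0],[0.153,-0.1465,0],[0.153,-0.1465,0],[0.153,-0.1465,0],[0.153,-0.1465,0],[0.153,-0.1465,0],[0.153,-0.1465,0],[0.153,-0.1465,0],[0.153,-0.1465,0],[0.153,-0.1465,0],[0.153,-0.1465,0]],"delta_rot":[[0,0,0],[0,0,0],[0,0,0],[0,0,0],[0,0,0],[0,0,0],[0,0,0],[0,0,0],[0,0,0],[0,0,0],[0,0,0],[0,0,0]],"jaw":[0,0,0,0,0,0,0,0,0,0,0,0]}' 40
cat > go.py <<'E'
import sys,numpy as np
from bench import telemetry
s=telemetry.sense();d=np.array([float(a) for a in sys.argv[1:4]])-s["tool_pos"]
print("t",s["time_s"],"pos",s["tool_pos"].round(4),"share",(s["tcp_rot"].T@d/.2).round(4),"F",s["ft_force"].round(2),"gap",round(s["finger_gap"],3),"grip",s["gripper_force"]); print(s["tcp_rot"].round(4).tolist(), s["joints"].round(1))
E
python3 go.py .4845 .0872 .231
```

```text
time_s: 1.3
tool_pos: [0.402, -0.0587, 0.2313]
tcp_rot: [[0.958, 0.288, 0.0], [0.288, -0.958, -0.0], [0.0, 0.0, -1.0]]
ft_force: [0.7, -1.3, -0.2]
finger_gap: 1.0
gripper_force: 0.0
t 1.3 pos [ 0.402  -0.0587  0.2313] share [ 0.6049 -0.5798  0.0013] F [ 0.67 -1.3  -0.2 ] gap 1.0 grip 0.0
[[0.9577, 0.2877, 0.0], [0.2877, -0.9577, -0.0], [0.0, 0.0, -1.0]] [-24.9   2.7 104.3   0.   73.1  48.3]
```

```bash
python3 -m crank '{"linear":[[0.153,-0.1465,0],[0.153,-0.1465,0],[0.153,-0.1465,0],[0.146,-0.140,0],[0,0,0.2],[0,0,0.2],[0,0,0],[0,0,0]],"delta_rot":[[0,0,0],[0,0,0],[0,0,0],[0,0,0],[0,0,0],[0,0,0],[0,0,0],[0,0,0]],"jaw":[0,0,0,0,0,0,0,0]}' 40
python3 go.py .4845 .0872 .071
python3 - <<'E'
from bench import eyes
import cv2,numpy as np
from h import *
d=eyes.get_image("wrist");np.savez("w1.npz",**d);print(d["extrinsics"].round(3).tolist(),proj(d,np.array([.4845,.0872,.104])),proj(d,np.array([.5799,.0285,.05])))
cv2.imwrite("pics/w1.png",d["color"][:,:,::-1])
E
```

```text
time_s: 2.1
tool_pos: [0.4843, 0.0853, 0.1521]
tcp_rot: [[0.958, 0.287, -0.0], [0.287, -0.958, 0.0], [-0.0, -0.0, -1.0]]
ft_force: [-0.1, 0.2, 0.3]
finger_gap: 1.001
gripper_force: 0.0
t 2.1 pos [0.4843 0.0853 0.1521] share [ 0.0037 -0.009   0.4057] F [-0.07  0.16  0.29] gap 1.001 grip 0.0
[[0.9578, 0.2875, -0.0001], [0.2875, -0.9578, 0.0], [-0.0001, -0.0001, -1.0]] [-3.7 18.4 97.8  0.  63.8 69.6]
[[0.288, -0.916, -0.281, 0.556], [-0.958, -0.275, -0.084, 0.107], [-0.0, 0.293, -0.956, 0.294], [0.0, 0.0, 0.0, 1.0]] [250.26618086 213.36736163] [362.34725634  94.22054005]
```

View pics/w1.png

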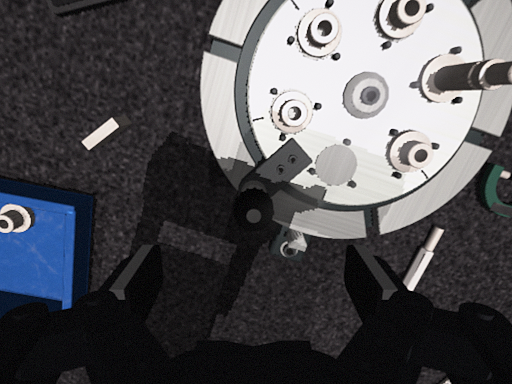

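The wrist view shows the knob at (253,210), against (250,213) predicted, so it agrees within 2 mm. The fingers straddle it clear of the parts.

```bash
python3 -m crank '{"linear":[[0.004,-0.004,0.1],[0,0,0.1],[0,0,0.1],[0,0,0.105],[0,0,0],[0,0,0],[0,0,0],[0,0,0],[0,0,0],[0,0,0],[0,0,0]],"delta_rot":[[0,0,0],[0,0,0],[0,0,0],[0,0,0],[0,0,0],[0,0,0],[0,0,0],[0,0,0],[0,0,0],[0,0,0],[0,0,0]],"jaw":[0,0,0,0,0,0.7,0.7,0.7,0.7,0.7,0.7]}' 40
python3 go.py .4845 .0872 .071
```

```text
time_s: 3.25
tool_pos: [0.4855, 0.0862, 0.0711]
tcp_rot: [[0.958, 0.288, 0.002], [0.288, -0.958, -0.0], [0.002, 0.001, -1.0]]
ft_force: [1.6, -1.8, 6.0]
finger_gap: 0.3
gripper_force: 14.3
t 3.25 pos [0.4855 0.0862 0.0711] share [-0.0032 -0.0061  0.0006] F [ 1.64 -1.82  6.01] gap 0.3 grip 14.27865743637085
[[0.9577, 0.2877, 0.0023], [0.2877, -0.9577, -0.0003], [0.0021, 0.0009, -1.0]] [ -3.6  25.1 102.2  -0.   52.5  69.7]
```

```bash
python3 -m crank '{"linear":[[0,0,0],[0,0,0],[0,0,0],[0,0,-0.02],[0,0,-0.025],[0,0,-0.025],[0,0,0],[0,0,0]],"delta_rot":[[0,0,0],[0,0,0],[0,0,0],[0,0,0],[0,0,0],[0,0,0],[0,0,0],[0,0,0]],"jaw":[1,1,1,1,1,1,1,1]}' 60
python3 go.py .4845 .0872 .071
```

```text
time_s: 4.05
tool_pos: [0.485, 0.086, 0.0839]
tcp_rot: [[0.958, 0.288, 0.001], [0.288, -0.958, -0.0], [0.001, 0.001, -1.0]]
ft_force: [6.1, -2.3, -9.3]
finger_gap: 0.29
gripper_force: 59.4
t 4.05 pos [0.485  0.086  0.0839] share [-0.0009 -0.0064  0.0643] F [ 6.12 -2.28 -9.32] gap 0.29 grip 59.36085283756256
[[0.9578, 0.2876, 0.0009], [0.2876, -0.9578, -0.0005], [0.0007, 0.0007, -1.0]] [ -3.6  23.9 101.7  -0.   54.3  69.7]
```

```bash
cat > arc.py <<'E'
import sys,numpy as np
from bench import telemetry
a0,a1,n=map(float,sys.argv[1:4]);R=telemetry.sense()["tcp_rot"]
ax=np.array([.5800,.0279]);a=np.radians(np.linspace(a0,a1,int(n)+1))
p=np.c_[ax+.112*np.c_[np.cos(a),np.sin(a)],0*a]
print((np.diff(p,axis=0)@R/.2).round(3).tolist())
q=telemetry.sense()["tool_pos"][:2]-ax;print("now r",np.hypot(*q),"ang",np.degrees(np.arctan2(*q[::-1])))
E
python3 arc.py 148.4 88.4 12
```

```text
[[0.038, -0.031, 0.0], [0.04, -0.027, 0.0], [0.043, -0.024, 0.0], [0.045, -0.02, 0.0], [0.046, -0.016, 0.0], [0.047, -0.012, 0.0], [0.048, -0.008, 0.0], [0.049, -0.004, 0.0], [0.049, 0.001, 0.0], [0.049, 0.005, 0.0], [0.048, 0.009, 0.0], [0.047, 0.013, 0.0]]
now r 0.11134726753778704 ang 148.5324503214195
```

```bash
python3 -m crank '{"linear":[[0.019,-0.0155,0],[0.019,-0.0155,0],[0.04,-0.027,0],[0.043,-0.024,0],[0.045,-0.02,0],[0.046,-0.016,0],[0.047,-0.012,0],[0.024,-0.004,0],[0.024,-0.004,0],[0,0,0],[0,0,0]],"delta_rot":[[0,0,0],[0,0,0],[0,0,0],[0,0,0],[0,0,0],[0,0,0],[0,0,0],[0,0,0],[0,0,0],[0,0,0],[0,0,0]],"jaw":[1,1,1,1,1,1,1,1,1,1,1]}' 60
python3 go.py .4845 .0872 .071; python3 arc.py 113.4 58.4 11
```

```text
time_s: 5.15
tool_pos: [0.535, 0.1299, 0.083]
tcp_rot: [[0.958, 0.288, -0.002], [0.288, -0.958, -0.001], [-0.002, 0.0, -1.0]]
ft_force: [3.4, -4.6, -8.6]
finger_gap: 0.29
gripper_force: 59.7
t 5.15 pos [0.535  0.1299 0.083 ] share [-0.303   0.1316  0.061 ] F [ 3.36 -4.61 -8.56] gap 0.29 grip 59.69887912273407
[[0.9577, 0.2877, -0.0022], [0.2877, -0.9577, -0.0011], [-0.0024, 0.0004, -1.0]] [ 1.5 30.2 91.5 -0.1 58.4 74.8]
[[0.049, -0.004, -0.0], [0.049, 0.001, -0.0], [0.049, 0.005, -0.0], [0.048, 0.009, -0.0], [0.047, 0.013, -0.0], [0.046, 0.017, -0.0], [0.044, 0.021, -0.0], [0.042, 0.025, -0.0], [0.04, 0.029, -0.0], [0.037, 0.032, -0.0], [0.034, 0.035, -0.0]]
now r 0.11145121723725608 ang 113.81747126218035
```

```bash
python3 -m crank '{"linear":[[0.0245,-0.002,-0.004],[0.0245,-0.002,0],[0.049,0.001,0],[0.049,0.005,0],[0.048,0.009,0],[0.047,0.013,0],[0.046,0.017,0],[0.044,0.021,0],[0.042,0.025,0],[0.02,0.0145,0],[0.02,0.0145,0],[0,0,0]],"delta_rot":[[0,0,0],[0,0,0],[0,0,0],[0,0,0],[0,0,0],[0,0,0],[0,0,0],[0,0,0],[0,0,0],[0,0,0],[0,0,0],[0,0,0]],"jaw":[1,1,1,1,1,1,1,1,1,1,1,1]}' 60
python3 go.py .4845 .0872 .071; python3 arc.py 68.4 28.4 8
```

```text
time_s: 6.35
tool_pos: [0.6214, 0.1318, 0.0844]
tcp_rot: [[0.958, 0.287, -0.001], [0.287, -0.958, -0.0], [-0.001, -0.0, -1.0]]
ft_force: [1.0, -1.8, -8.5]
finger_gap: 0.29
gripper_force: 59.8
t 6.35 pos [0.6214 0.1318 0.0844] share [-0.7196  0.0171  0.0678] F [ 0.97 -1.77 -8.54] gap 0.29 grip 59.81395125389099
[[0.9578, 0.2875, -0.0011], [0.2875, -0.9578, -0.0001], [-0.0011, -0.0002, -1.0]] [ 1.4 39.5 75.  -0.  65.6 74.7]
[[0.037, 0.032, -0.0], [0.034, 0.035, -0.0], [0.031, 0.038, -0.0], [0.027, 0.04, -0.0], [0.024, 0.043, -0.0], [0.02, 0.045, -0.0], [0.016, 0.046, -0.0], [0.012, 0.047, -0.0]]
now r 0.11188032385956524 ang 68.29126307963807
```

```bash
python3 -m crank '{"linear":[[0.0185,0.016,0],[0.0185,0.016,0],[0.034,0.035,0],[0.031,0.038,0],[0.027,0.04,0],[0.024,0.043,0],[0.02,0.045,0],[0.016,0.046,0],[0.0055,0.023,0],[0.0055,0.021,0],[0,0,0],[0,0,0]],"delta_rot":[[0,0,0],[0,0,0],[0,0,0],[0,0,0],[0,0,0],[0,0,0],[0,0,0],[0,0,0],[0,0,0],[0,0,0],[0,0,0],[0,0,0]],"jaw":[1,1,1,1,1,1,1,1,1,1,1,1]}' 60
python3 go.py .6783 .0811 .071; python3 arc.py 68.4 28.4 8
python3 - <<'E'
from bench import eyes
import cv2,numpy as np
a=eyes.get_image("top");b=eyes.get_image("scene");w=eyes.get_image("wrist")["color"]
np.savez("top2.npz",**a)
A=cv2.resize(a["color"][100:243,180:325],(400,394),interpolation=3);B=cv2.resize(b["color"][120:260,160:320],(400,394),interpolation=3)
cv2.imwrite("pics/e.png",np.hstack([A,B])[:,:,::-1])
E
```

```text
time_s: 7.55
tool_pos: [0.6788, 0.0814, 0.0854]
tcp_rot: [[0.958, 0.288, 0.001], [0.288, -0.958, -0.0], [0.001, 0.001, -1.0]]
ft_force: [2.8, 0.6, -9.9]
finger_gap: 0.291
gripper_force: 59.6
t 7.55 pos [0.6788 0.0814 0.0854] share [-0.0029  0.0009  0.072 ] F [ 2.75  0.63 -9.95] gap 0.291 grip 59.64183032512665
[[0.9578, 0.2876, 0.0015], [0.2876, -0.9578, -0.0005], [0.0013, 0.0009, -1.0]] [-2.9 45.3 64.3 -0.  70.4 70.4]
[[0.037, 0.032, 0.0], [0.034, 0.035, 0.0], [0.031, 0.038, 0.0], [0.027, 0.04, 0.0], [0.024, 0.043, 0.0], [0.02, 0.045, 0.0], [0.016, 0.046, 0.0], [0.012, 0.047, 0.0]]
now r 0.1123528829430638 ang 28.460176462019863
```

View pics/e.png

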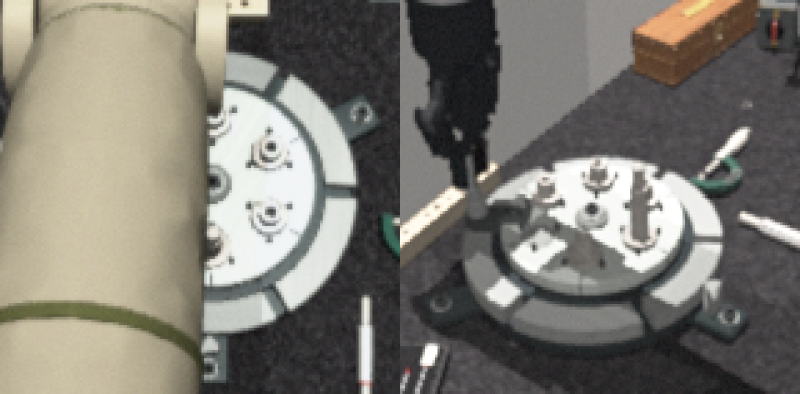

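The shaft now stands near the pointer (scene half, crop 640,235, pointer at 712,295), and all parts are upright. Lowering the plunger next.

```bash
python3 -m crank '{"linear":[[0,0,0.015],[0,0,0.015],[0,0,0.015],[0,0,0.015],[0,0,0],[0,0,0]],"delta_rot":[[0,0,0],[0,0,0],[0,0,0],[0,0,0],[0,0,0],[0,0,0]],"jaw":[1,1,1,1,1,1]}' 60
python3 go.py .6783 .0811 .071; python3 arc.py 28.4 27.4 1
```

```text
time_s: 8.3
tool_pos: [0.6785, 0.0818, 0.0733]
tcp_rot: [[0.958, 0.288, 0.0], [0.288, -0.958, 0.0], [0.0, 0.0, -1.0]]
ft_force: [3.6, 1.5, -6.6]
finger_gap: 0.289
gripper_force: 60.0
t 8.3 pos [0.6785 0.0818 0.0733] share [-0.002   0.0029  0.0117] F [ 3.62  1.49 -6.58] gap 0.289 grip 60.01102924346924
[[0.9577, 0.2877, 0.0005], [0.2877, -0.9577, 0.0001], [0.0005, 0.0, -1.0]] [-2.9 46.  64.8  0.  69.2 70.3]
[[0.002, 0.01, 0.0]]
now r 0.1122826600945769 ang 28.675044933443285
```

```bash
python3 -m crank '{"linear":[[0,0,0.008],[0,0,0.008],[0,0,0],[0,0,0]],"delta_rot":[[0,0,0],[0,0,0],[0,0,0],[0,0,0]],"jaw":[1,1,1,1]}' 60
python3 go.py .6783 .0811 .070; python3 arc.py 28.4 27.4 1
```

```text
time_s: 8.7
tool_pos: [0.6788, 0.0817, 0.0714]
tcp_rot: [[0.958, 0.288, 0.002], [0.288, -0.958, -0.0], [0.002, 0.001, -1.0]]
ft_force: [-0.6, 2.6, 6.6]
finger_gap: 0.287
gripper_force: 61.2
t 8.7 pos [0.6788 0.0817 0.0714] share [-0.0034  0.0022  0.0068] F [-0.55  2.64  6.55] gap 0.287 grip 61.22785806655884
[[0.9577, 0.2877, 0.0018], [0.2877, -0.9577, -0.0001], [0.0017, 0.0006, -1.0]] [-2.9 46.1 64.9  0.  68.9 70.3]
[[0.002, 0.01, 0.0]]
now r 0.11252158621611807 ang 28.56900821775555
```

The upward force of 6.6 N at z 0.0714 (0.0711 at the start) shows the plunger is seated. Next is the clockwise push.

```bash
python3 -m crank '{"linear":[[0.001,0.005,0],[0.001,0.005,0],[0.001,0.005,0],[0,0,0],[0,0,0]],"delta_rot":[[0,0,0],[0,0,0],[0,0,0],[0,0,0],[0,0,0]],"jaw":[1,1,1,1,1]}' 60
python3 go.py .6783 .0811 .070; python3 arc.py 28.4 27.4 1
```

```text
time_s: 9.2
tool_pos: [0.6799, 0.0797, 0.0714]
tcp_rot: [[0.958, 0.288, 0.001], [0.288, -0.958, 0.001], [0.001, -0.0, -1.0]]
ft_force: [-2.0, 3.2, 7.9]
finger_gap: 0.29
gripper_force: 61.5
t 9.2 pos [0.6799 0.0797 0.0714] share [-0.0058 -0.0092  0.0068] F [-2.03  3.18  7.87] gap 0.29 grip 61.50030434131622
[[0.9576, 0.288, 0.0011], [0.288, -0.9576, 0.0008], [0.0012, -0.0005, -1.0]] [-3.1 46.2 64.7  0.1 69.  70.1]
[[0.002, 0.01, -0.0]]
now r 0.11255647126811381 ang 27.385619579336204
```

```bash
python3 -m crank '{"linear":[[0.001,0.005,0],[0.001,0.005,0],[0,0,0],[0,0,0]],"delta_rot":[[0,0,0],[0,0,0],[0,0,0],[0,0,0]],"jaw":[1,1,1,1]}' 60
python3 go.py .6783 .0811 .070; python3 arc.py 28.4 27.4 1
```

```text
time_s: 9.6
tool_pos: [0.6802, 0.0793, 0.0713]
tcp_rot: [[0.957, 0.289, -0.001], [0.289, -0.957, 0.003], [0.0, -0.003, -1.0]]
ft_force: [-5.9, 10.1, 8.6]
finger_gap: 0.288
gripper_force: 61.6
t 9.6 pos [0.6802 0.0793 0.0713] share [-0.0063 -0.0113  0.0066] F [-5.86 10.07  8.59] gap 0.288 grip 61.63779258728027
[[0.9575, 0.2885, -0.0008], [0.2885, -0.9575, 0.0028], [0.0, -0.0029, -1.0]] [-3.2 46.3 64.5  0.2 69.2 70. ]
[[0.002, 0.01, -0.0]]
now r 0.11258614573508009 ang 27.162643044275214
```

```bash
python3 -m crank '{"linear":[[0.001,0.004,0],[0,0,0],[0,0,0],[0,0,0],[0,0,0],[0,0,0],[0,0,0],[0,0,0],[0,0,0]],"delta_rot":[[0,0,0],[0,0,0],[0,0,0],[0,0,0],[0,0,0],[0,0,0],[0,0,0],[0,0,0],[0,0,0]],"jaw":[1,1,1,1,1,1,1,1,1]}' 60
python3 go.py .6783 .0811 .070; python3 arc.py 28.4 27.4 1
python3 - <<'E'
from bench import eyes
import cv2,numpy as np
from h import *
b=eyes.get_image("scene");w=eyes.get_image("wrist")
print("front_spot px (scene, origin crop 160,120)",proj(b,np.array([.58-.056*np.cos(.028),.0279+.056*np.sin(.028),.05])))
B=cv2.resize(b["color"][120:260,160:320],(400,350),interpolation=3);W=cv2.resize(w["color"],(400,350))
cv2.imwrite("pics/f.png",np.hstack([B,W])[:,:,::-1])
E
```

```text
time_s: 10.5
tool_pos: [0.6803, 0.0792, 0.0713]
tcp_rot: [[0.957, 0.289, -0.002], [0.289, -0.957, 0.004], [-0.001, -0.004, -1.0]]
ft_force: [-7.3, 11.7, 9.8]
finger_gap: 0.289
gripper_force: 61.8
t 10.5 pos [0.6803 0.0792 0.0713] share [-0.0066 -0.0118  0.0065] F [-7.35 11.69  9.84] gap 0.289 grip 61.75986707210541
[[0.9574, 0.2889, -0.0017], [0.2889, -0.9574, 0.0036], [-0.0006, -0.0039, -1.0]] [-3.2 46.3 64.5  0.2 69.3 69.9]
[[0.002, 0.01, -0.0]]
now r 0.11262047719644694 ang 27.105876277140542
front_spot px (scene, origin crop 160,120) [254.94012051 205.26322613]
```

View pics/f.png

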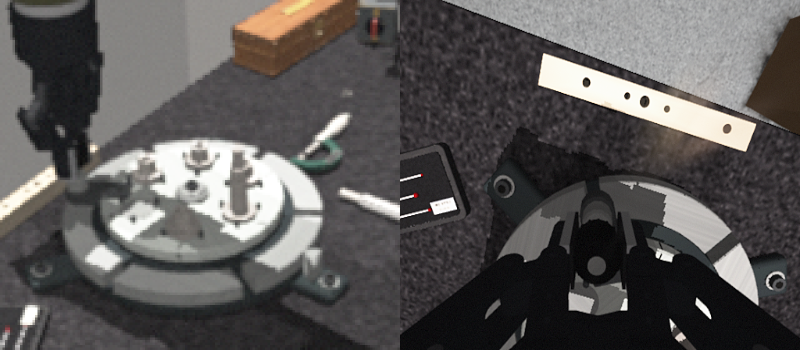

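The shaft's foot is at scene crop (237,213), or image (254.8,205.2), which matches the front spot predicted at (254.9,205.3). The wrist view shows the knob held over the notch, and the 14 N push barely moves it.

```bash
python3 -c "
from bench import finish_job
print(finish_job())"
```

```text
the job is handed in; nothing more can be done
None
```

I turned the table 120° clockwise so the tall shaft stands at the pointer with the plunger home, and handed the job in with the gripper still holding the knob and pushing it clockwise with about 14 N; the verdict was not reported back.

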